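Hand-stamp the sample lid blank

TASK

Take the square-handled hand stamp out of its stand and press it squarely on the middle of the aluminium lid blank on the marking fixture with a steady push of about 12 newtons (never more than 20) for two seconds, without dragging the blank sideways. Then lift the stamp straight off and put it back upright in the hole of its stand, let go and move clear, leaving everything else on the bench undisturbed.

Things in the scene. Friction and masses are not known exactly. Their poses are not given: they have to be found in the camera images.
- stamp_mid (a point): Hand stamp (held marking die), steel, about 0.2 kg, 92 mm tall, standing upright in the stand. This point is on its axis half-way up, 46 mm above the foot face; z runs up the stamp. From 26 to 92 mm above the foot face it is a square dark handle 24 x 24 mm, flats along this point's x and y: grip it there, best at the handle's middle, 13 mm above this point.
- stamp_foot (a point): Centre of the stamp's flat foot face, the face that marks; z runs up the stamp. The foot is round, 18 mm diameter and 12 mm high, with a 14 mm thick neck above it.
- stand: White plastic block 75 x 75 x 28 mm, fixed, with one round hole of 24 mm diameter in the middle, 16 mm deep (hole floor 12 mm above the bench, 2 mm chamfer at the mouth), in which the stamp's foot stands. Origin: centre of the underside, on the bench.
- fixture: Marking fixture, fixed: grey open-topped square housing 94 x 94 mm, 46 mm high, on a dark base plate 116 x 130 mm. In its mouth floats a sprung round dark pad (52 mm diameter) that carries the aluminium lid blank, a disc of 36 mm diameter on a 40 mm flange, held by three small clips no higher than the disc. Origin: centre of the underside.
- fixture_mid (a point): Centre of the fixture's housing at its top rim, z up; the blank's middle is on this vertical line. The blank's top stands 8 to 34 mm above this point, as the fixture happens to be set: this height is not measured and must be felt or seen. Under the stamp the pad sinks straight down on a spring of about 5 N/mm with about 1 N preload (12 N: about 2 mm); hard stop after 9 mm.
- pad_x (a joint): Sideways shift of the floating pad along the fixture's x, m, 0 at rest; spring 2.5 N/mm, 6 mm either way. Dragging the pressed stamp sideways moves it.
- pad_y (a joint): The same along the fixture's y.
- tamper: Bystander: round steel powder tamper, 78 mm tall, 32 mm foot and 26 mm round knob, standing on the bench; origin under its foot. Not the stamp.
- bottle_a: Bystander: amber bottle, 190 mm tall, 84 mm diameter; origin under its base.
- bottle_b: Bystander: a second such amber bottle.
- beaker: Bystander: glass beaker, 65 mm tall, 60 mm wide; origin under its base.
- jar: Bystander: squat glass jar, 60 mm tall, 60 mm wide; origin under its base.
- driver: Bystander: screwdriver with black handle lying on the bench.

How it is judged:
On the way, in this order (a step that is already met when the one before it is completed fails the run):
1. the stamp is lifted out of the stand (z of stamp_foot in the frame of stand above 0.045 m), for 0.1 s.
2. the stamp is pressed on the blank with 9 to 15.5 N for 1.2 s without a break, upright within 5 degrees, within 5 mm of the middle (contact force between stamp and pad between 9 and 15.5 N and angle between stamp_foot's own z axis and vertical below 0.087 rad and horizontal distance between stamp_foot and fixture_mid below 0.005 m), for 1.2 s.
3. the stamp is lifted straight off, 15 mm or more clear of the blank's highest setting and still within 15 mm of its middle line (z of stamp_foot in the frame of fixture_mid above 0.049 m and horizontal distance between stamp_foot and fixture_mid below 0.015 m), for 0.02 s.
At the end, for the whole second after the job is handed in: The stamp stands in the hole of its stand, its foot face on the hole's floor (within 4 mm) and within 6 mm of the hole's centre line, upright within 7 degrees, at rest and let go (horizontal distance between stamp_foot and stand below 0.006 m and z of stamp_foot in the frame of stand below 0.016 m and angle between stamp_foot's own z axis and vertical below 0.12 rad and linear speed of stamp below 0.01 m/s and contact force between the fingers and stamp below 0.1 N); the robot touches nothing.
It fails at once if the blank is pressed with more than 20 N (contact force between stamp and pad above 20 N).
It fails at once if the pad is dragged more than 2.5 mm sideways (value of joint any of pad_x, pad_y above 0.0025 m or value of joint any of pad_x, pad_y below -0.0025 m).
It fails at once if the stamp bears on the blank more than 7 mm off its middle or tilted more than 8 degrees (contact force between stamp and pad above 2 N and (horizontal distance between stamp_foot and fixture_mid above 0.007 m or angle between stamp_foot's own z axis and vertical above 0.14 rad)).
It fails at once if the robot itself touches the pad or the blank (contact force between any of the fingers, the arm and pad above 0.5 N).
It fails at once if a bystander is moved more than 20 mm (distance of any of tamper, bottle_a, bottle_b, beaker, jar, driver from where it was at the start of the episode above 0.02 m).
It also fails if it takes over 61 s, if anything falls off the work surface, if the arm or the gripper's body presses on something with over 40 N, if the wrist force passes 120 N, or if a joint passes its speed limit or range.

ROBOT

A 6-joint arm with a two-finger parallel gripper is mounted at the origin on the work surface. World frame = base frame: x ahead of the robot, y to its left, z up, the work surface at z = 0. Lengths are in m, angles in rad, forces in N, time in s.
With the tool pointing down it reaches from about 0.325 to 0.775 m from the base axis. Payload 5.5 kg.
Tool frame: the origin (TCP) lies midway between the tips of the shut fingers; the grasp point (between the pads) lies 19 mm behind it; x points along the fingers, z is the direction in which the jaws open and shut, and the axes are right-handed (so a half turn about x gives the same grasp; the last joint's range is limited). The gripper opens to 88 mm and grips with 3 to 60 N. Pads are 20 mm wide; open, the fingers measure 115 mm over their backs; the gripper's body (75 mm by 178 mm) begins 61 mm behind the grasp point.
Start: joints at [-0.057, 0.091, 1.231, -0, 1.82, -0.057], TCP at [0.6, -0, 0.189] pointing down, gripper open.
Joint ranges: [-2.87, 2.87], [-0.86, 2.18], [0.17, 2.46], [-1.51, 4.65], [0.06, 2.69], [-2.65, 2.65]. Speed limits (rad/s): [2.57, 2.57, 3.01, 3.14, 3.14, 3.14].

INTERFACE

Orientations are given as a unit quaternion [w, x, y, z].
In Python, from plant import manip gives the robot as it stands.
- The arm moves only by the tool servo_tool, never from a script. Its argument "rows" is a list of rows, each a list of 7 numbers: the shift along the tool's x, y, z normalised to -1 to 1, where 1 is 0.3 m, then the turn, a rotation vector about the tool's x, y, z normalised to -1 to 1, where 1 is pi rad, then the opening, from -1 (shut) to 1 (fully open). A call has 1 to 8 rows; each row shifts and turns the commanded pose from where the row before left it, along the tool's axes as they then stand; what a row does not reach is not made up. A row lasts 1/10 s, in which the tool goes at most 50 mm and 8.59 degrees, less where a joint would pass 70% of its speed; a pose out of reach is approached as far as the arm can. A call with a number of a shift or a turn outside -1 to 1 is refused whole. A call with a gripper value outside its range is refused whole. The fingers move at their own pace and stop on an object; "grip_force" is the grip in N (left out, the last holds). Time passes only in rows, so rows that do not move let the fingers close. It gives the time, the measured TCP pose, the force and the opening at its end, in the units of the state.
- manip.state(): the state, without advancing time (a new reading comes with each control period).
- manip.get_image(name): name is "scene" or "side" or "wrist"; returns the picture (384x512x3 uint8, red, green, blue); there is no depth.
- manip.get_calibration(name): a dict with "fx", "fy", "cx", "cy" (pixels), "k1" (the pictures are not rectified: a ray, as slopes to the right and down, at radius r is drawn at 1 + k1 r^2 times it, then the intrinsics apply), "extrinsics" (4x4, takes a point from camera to world coordinates); the wrist camera has in their place "hand_eye" (4x4, takes a point from camera to tool coordinates, whose origin is the TCP and whose axes are the tool frame's). Camera axes: x right, y down, z forward; pixel columns grow to the right and rows downward; lengths in m; the calibration is good to about 2 mm. A picture is of the moment at which its call begins: read the wrist's pose just before it. get_calibration takes no time and is no camera call.
- manip.finish_job(): hands the job in, once; it reports no verdict.
Trained networks look in the newest picture that a camera, given by its name, has taken for a name from the list of things; names that differ only in an ending like _2 or _b are one class to them, and where a whole thing is asked for, a point or a joint stands for the part that bears it (a point fixed in the world has none). Each returns a list of dicts, best first, with "score" (0 to 1); they miss things now and then, are a little off and sometimes report something else, mostly with a low value. They report only what shows in the picture. A call takes as long as a camera call.
- manip.look_for(camera, query): "position" ([column, row] in pixels, amid what is visible of it).
- manip.masks_of(camera, query): "mask" (384x512 bool, what is visible of it) and "position" ([column, row] in pixels, amid what is visible of it).
The state is a dict: "time_s": time; "joint_pos": joint angles; "joint_velocities": joint speeds; "joint_efforts": joint torques, N m; "tcp_pos": TCP position; "orientation": TCP orientation; "force": force on the tool from outside, world axes, zero at the start; "wrist_torque": the same for the moment, N m; "grip_width": opening from 0.0 (shut) to 1.0 (fully open).
Only numpy, scipy, OpenCV 4.12 (cv2) and the standard library are available. Lean on these libraries where they do the work, as an engineer would, in place of code of your own. Each camera call takes 0.05 s, during which the arm holds its last target. There are 200 camera calls.

## Working session

There is one attempt and no reset: what is moved stays moved. The work goes in short steps, Python scripts to look and compute and a tool call to move; the robot and the scene stay as the last step left them, time stands still between calls to the robot, and variables do not carry over. Pictures are saved under pics/ and viewed, about 8 in all and at most 12, crops included, and the job is handed in when it is done.

Besides the shell and the picture viewer there is one more tool, called by a JSON object that holds its "name" and its "arguments". servo_tool: Moves the arm, as the interface text tells. Its arguments: {"type":"object","properties":{"rows":{"type":"array"},"grip_force":{"type":"number"}},"required":["rows"]}

```bash
mkdir -p pics; ls
cat > h.py <<'E'
import numpy as np, cv2
from plant import manip
from scipy.spatial.transform import Rotation as R
def cam(n):
    c=manip.get_calibration(n)
    if n=="wrist":
        s=manip.state(); T=np.eye(4); q=s["orientation"]
        T[:3,:3]=R.from_quat([q[1],q[2],q[3],q[0]]).as_matrix(); T[:3,3]=s["tcp_pos"]
        E=T@np.array(c["hand_eye"])
    else: E=np.array(c["extrinsics"])
    return c,E
def grab(n,f=None):
    ce=cam(n); im=manip.get_image(n)
    if f: cv2.imwrite("pics/"+f,im[:,:,::-1])
    return im,ce
def ray(ce,uv):
    c,E=ce; d=np.array([(uv[0]-c["cx"])/c["fx"],(uv[1]-c["cy"])/c["fy"]]); s=d.copy()
    for _ in range(20): s=d/(1+c["k1"]*(s@s))
    return E[:3,3],E[:3,:3]@np.array([s[0],s[1],1])
def atz(ce,uv,z):
    o,d=ray(ce,uv); return o+d*(z-o[2])/d[2]
def proj(ce,p):
    c,E=ce; q=np.linalg.inv(E)@np.append(p,1); s=q[:2]/q[2]; s=s*(1+c["k1"]*(s@s))
    return np.array([c["fx"]*s[0]+c["cx"],c["fy"]*s[1]+c["cy"]])
def tri(rs):
    A=0;b=0
    for o,d in rs:
        d=d/np.linalg.norm(d);P=np.eye(3)-np.outer(d,d);A=A+P;b=b+P@o
    p=np.linalg.solve(A,b)
    return p,[np.linalg.norm(np.cross(p-o,d/np.linalg.norm(d))) for o,d in rs]
E
python3 - <<'E'
from h import *
ims=[]
for n in("scene","side","wrist"):
    im,ce=grab(n,n+"0.png"); ims.append(im)
    print(n,np.round(ce[1],3).tolist())
    for q in("stamp_mid","stamp_foot","stand","fixture","fixture_mid","tamper"):
        r=manip.look_for(n,q)
        print(q,[(round(x["score"],2),np.round(x["position"]).tolist()) for x in r[:3]])
cv2.imwrite("pics/a.png",cv2.resize(np.hstack(ims[:2]),None,fx=.78,fy=.78)[:,:,::-1])
print(manip.state())
E
```

```text
pics
scene [[-0.545, 0.472, -0.693, 1.203], [0.838, 0.31, -0.448, 0.353], [0.003, -0.826, -0.564, 0.555], [0.0, 0.0, 0.0, 1.0]]
stamp_mid [(0.62, [222.0, 166.0])]
stamp_foot [(0.81, [219.0, 168.0]), (0.52, [220.0, 189.0])]
stand [(0.96, [220.0, 184.0]), (0.37, [368.0, 240.0])]
fixture [(0.89, [372.0, 242.0])]
fixture_mid [(0.83, [369.0, 238.0])]
tamper [(0.57, [287.0, 189.0])]
side [[-0.997, -0.045, 0.055, 0.58], [-0.071, 0.668, -0.741, 0.736], [-0.003, -0.743, -0.67, 0.762], [0.0, 0.0, 0.0, 1.0]]
stamp_mid [(0.75, [296.0, 154.0])]
stamp_foot [(0.64, [291.0, 156.0])]
stand [(0.55, [293.0, 170.0])]
fixture [(0.66, [288.0, 304.0])]
fixture_mid [(0.62, [291.0, 302.0]), (0.21, [288.0, 171.0])]
tamper [(0.66, [314.0, 210.0])]
wrist [[1.0, -0.002, 0.0, 0.601], [-0.001, -0.97, -0.243, 0.065], [0.001, 0.243, -0.97, 0.385], [0.0, 0.0, 0.0, 1.0]]
stamp_mid [(0.8, [228.0, 329.0])]
stamp_foot []
stand [(0.65, [240.0, 315.0])]
fixture [(0.62, [214.0, 13.0]), (0.27, [244.0, 314.0])]
fixture_mid [(0.8, [215.0, 13.0]), (0.31, [404.0, 121.0])]
tamper [(0.63, [178.0, 169.0]), (0.19, [414.0, 1.0])]
{'time_s': 1.05, 'joint_pos': array([-5.66737990e-02,  9.10801158e-02,  1.23070491e+00, -2.82684621e-05,
        1.81982164e+00, -5.66781308e-02]), 'joint_velocities': array([ 0.00075782,  0.00088181, -0.00145239,  0.00045361, -0.00028901,
        0.00044169]), 'joint_efforts': array([-5.53340942e-04, -4.46214724e+01, -4.06512630e+01,  6.98688906e-02,
        1.95221353e-02,  1.45421160e-05]), 'tcp_pos': array([6.00002244e-01, 3.31873467e-06, 1.89440352e-01]), 'orientation': array([ 7.07101288e-01, -8.45843454e-06,  7.07112274e-01, -1.03217058e-05]), 'force': array([1.11252976, 0.0946267 , 0.50454745]), 'wrist_torque': array([ 0.03266353, -0.01549867, -0.02174412]), 'grip_width': 1.0010861005779763}
```

View pics/a.png

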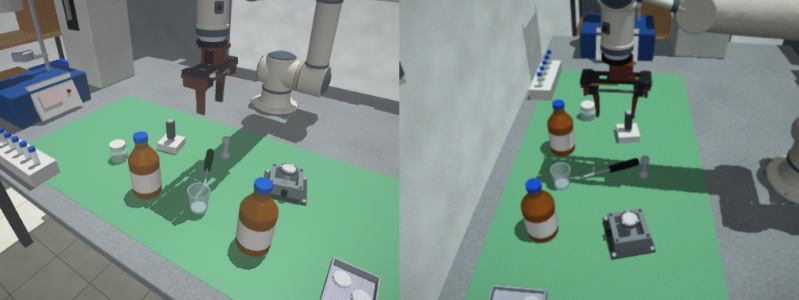

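View pics/wrist0.png

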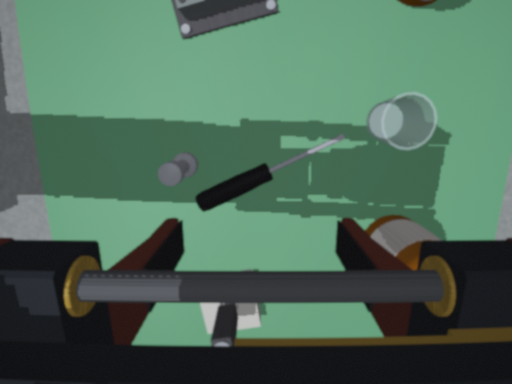

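Run:
```python
from h import *
S=cam("scene");D=cam("side");W=cam("wrist")
print("stampmid",tri([ray(S,(222,166)),ray(D,(296,154)),ray(W,(228,329))]))
print("fixt",tri([ray(S,(369,238)),ray(D,(291,302))]))
print("tamper",tri([ray(S,(287,189)),ray(D,(314,210)),ray(W,(178,169))]))
for n,c in(("scene",S),("side",D)):
    for q in("bottle_a","beaker","jar","driver"):
        for r in manip.look_for(n,q)[:2]: print(n,q,round(r["score"],2),np.round(r["position"]),np.round(atz(c,r["position"],.03),3))
```

```text
stampmid (array([ 0.55642017, -0.17672585,  0.07378873]), [np.float64(0.005248700604975152), np.float64(0.005370201559888969), np.float64(0.007245516267129238)])
fixt (array([0.55408694, 0.24426649, 0.01392751]), [np.float64(0.00017156014083654676), np.float64(0.00017156014083654776)])
tamper (array([0.50655175, 0.00433803, 0.03864494]), [np.float64(0.0044980812288453595), np.float64(0.005814637908380397), np.float64(0.003921018721896823)])
scene bottle_a 0.95 [184. 217.] [ 0.742 -0.146  0.03 ]
scene bottle_a 0.62 [328. 280.] [0.736 0.22  0.03 ]
scene beaker 0.87 [251. 254.] [0.757 0.054 0.03 ]
scene beaker 0.56 [373. 241.] [0.58  0.258 0.03 ]
scene jar 0.69 [150. 195.] [ 0.72  -0.283  0.03 ]
scene driver 0.62 [266. 204.] [ 0.59  -0.012  0.03 ]
scene driver 0.5 [250. 255.] [0.76  0.054 0.03 ]
side bottle_a 0.93 [177. 274.] [0.799 0.202 0.03 ]
side bottle_a 0.69 [204. 167.] [ 0.802 -0.16   0.03 ]
side beaker 0.56 [207. 226.] [0.758 0.058 0.03 ]
side jar 0.6 [241. 142.] [ 0.712 -0.287  0.03 ]
side driver 0.71 [280. 216.] [0.586 0.015 0.03 ]
```

The scene picture shows the stamp in the white stand at about (220,170); in the side view it is at (296,155). The fixture is at (370,240) and (291,302), with its disc raised above the rim. The wrist view shows the stand at (240,315), partly hidden, and the tamper at (175,170). I'll move over the stand for a close look.

{"name": "servo_tool", "arguments": {"rows": [[-0.06,-0.12,-0.03,0,0,0,1],[-0.06,-0.12,-0.03,0,0,0,1],[-0.06,-0.12,-0.03,0,0,0,1],[-0.02,-0.12,-0.03,0,0,0,1],[0,-0.12,-0.03,0,0,0,1],[0,-0.03,0,0,0,0,1],[0,0,0,0,0,0,1],[0,0,0,0,0,0,1]]}}

```text
time_s: 2.25
tcp_pos: [0.5553, -0.1881, 0.2491]
orientation: [0.707, 0.0, 0.707, 0.0]
force: [-1.0, 0.2, 0.4]
grip_width: 1.001
```

Run:
```python
from h import *
im,W=grab("wrist","w1.png")
print(manip.state()["tcp_pos"],manip.state()["force"])
for q in("stamp_mid","stamp_foot","stand"):
    for r in manip.masks_of("wrist",q)[:2]:
        m=r["mask"].astype(np.uint8); print(q,r["score"],np.round(r["position"]),m.sum(),cv2.boundingRect(m))
    if q=="stand":
        r=manip.masks_of("wrist",q)[0];ys,xs=np.nonzero(r["mask"])
        P=np.array([atz(W,(x,y),.028)[:2] for x,y in zip(xs[::3],ys[::3])],np.float32)
        print(cv2.minAreaRect(P*1000))
S=cam("scene");D=cam("side")
print(tri([ray(S,(184,217)),ray(D,(204,167))]),tri([ray(S,(328,280)),ray(D,(177,274))]))
```

```text
[ 0.55533494 -0.18774624  0.24920228] [ 0.47116679 -0.25626841  0.65505117]
stamp_mid 0.93 [265. 171.] 542 (251, 154, 23, 29)
stamp_foot 0.74 [262. 170.] 535 (252, 154, 22, 28)
stand 0.62 [260. 154.] 2538 (231, 130, 62, 63)
((559.5250244140625, -181.21932983398438), (76.51084899902344, 78.01658630371094), 9.341859817504883)
(array([ 0.78639447, -0.09788717,  0.08132168]), [np.float64(0.00016480268983366068), np.float64(0.00016480268983376633)]) (array([0.7827728 , 0.23533722, 0.08031262]), [np.float64(0.003563626448718913), np.float64(0.0035636264487189095)])
```

View pics/w1.png

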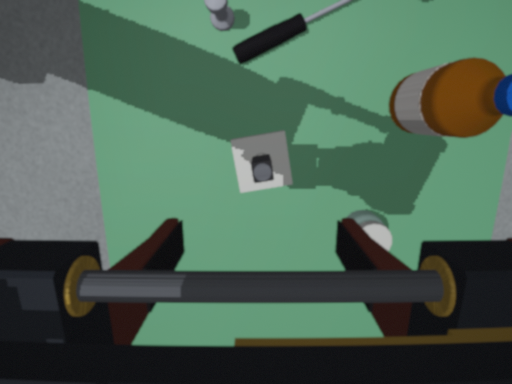

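The wrist view shows the stand at (260,160) with the dark handle at (263,167). Both are yawed about 9°, and bottle A is well clear to the right. I'll zoom in to get the handle yaw.

Run:
```python
from h import *
im=cv2.imread("pics/w1.png")[120:205,215:310]
cv2.imwrite("pics/c1.png",cv2.resize(im,None,fx=7,fy=7,interpolation=cv2.INTER_CUBIC))
W=cam("wrist")
r=manip.masks_of("wrist","stamp_mid")[0]["mask"].astype(np.uint8)
print(cv2.convexHull(cv2.findContours(r,0,2)[0][0])[:,0].tolist())
# candidate projection for handle top/bottom corners
for yaw in (9.3,):
  for z in(.038,.104):
    a=np.radians(yaw);Rm=np.array([[np.cos(a),-np.sin(a)],[np.sin(a),np.cos(a)]])
    print(z,[np.round(proj(W,np.append(np.array([.5595,-.1812])+Rm@np.array(c)*.012,z)),1).tolist() for c in((1,1),(1,-1),(-1,-1),(-1,1))])
```

```text
[[268, 154], [269, 155], [271, 161], [272, 167], [273, 174], [273, 178], [271, 180], [259, 182], [254, 182], [253, 179], [252, 174], [251, 168], [251, 162], [252, 158], [254, 156], [264, 154]]
0.038 [[269.3, 152.5], [272.1, 169.9], [254.7, 172.7], [251.8, 155.4]]
0.104 [[271.3, 159.0], [274.4, 179.5], [253.9, 182.8], [250.4, 162.4]]
```

View pics/c1.png

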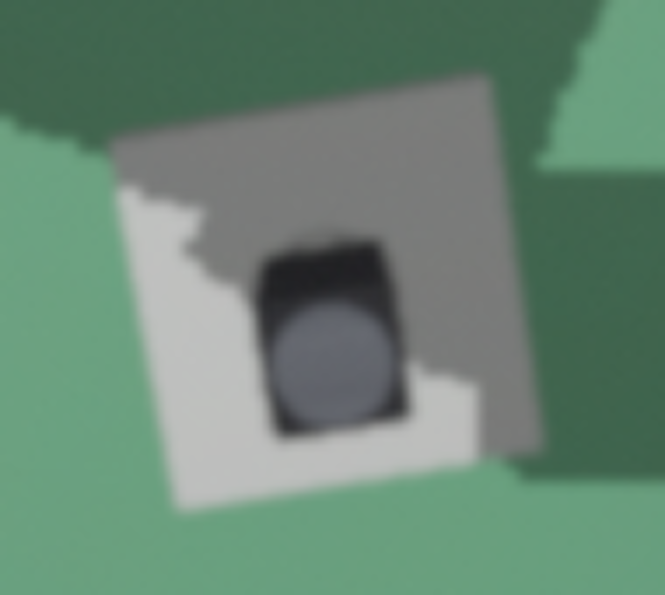

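The handle yaw (about 9.5–10°) matches the stand, and the stamp axis at (0.5595, -0.181) reprojects onto the mask. Next I'll turn, descend and grip.

{"name": "servo_tool", "arguments": {"rows": [[0,0.022,0.014,-0.027,0,0,1],[0,0,0,-0.027,0,0,1],[0.13,0,0,0,0,0,1],[0.13,0,0,0,0,0,1],[0.13,0,0,0,0,0,1],[0.13,0,0,0,0,0,1],[0.1,0,0,0,0,0,1],[0.037,0,0,0,0,0,1]]}}

```text
time_s: 3.35
tcp_pos: [0.5572, -0.1811, 0.0481]
orientation: [0.703, -0.059, 0.706, 0.061]
force: [-0.2, 0.3, -0.7]
grip_width: 0.998
```

{"name": "servo_tool", "arguments": {"rows": [[0,0,0,0,0,0,0.2],[0,0,0,0,0,0,-0.1],[0,0,0,0,0,0,-0.25],[0,0,0,0,0,0,-0.35],[0,0,0,0,0,0,-0.4]], "grip_force": 30}}

```text
time_s: 3.85
tcp_pos: [0.5599, -0.1827, 0.0537]
orientation: [0.705, -0.06, 0.704, 0.06]
force: [-0.4, 0.9, -0.4]
grip_width: 0.585
```

{"name": "servo_tool", "arguments": {"rows": [[0,0,0,0,0,0,-1],[0,0,0,0,0,0,-1],[0,0,0,0,0,0,-1],[0,0,0,0,0,0,-1],[0,0,0,0,0,0,-1],[0,0,0,0,0,0,-1]], "grip_force": 40}}

```text
time_s: 4.45
tcp_pos: [0.5592, -0.1824, 0.0523]
orientation: [0.705, -0.06, 0.705, 0.06]
force: [0.3, 0.1, 0.1]
grip_width: 0.27
```

Run:
```python
from h import *
for i in range(2):
    im,W=grab("wrist","w2.png"); s=manip.state(); print(s["tcp_pos"],s["orientation"],s["force"],s["grip_width"]*88)
```

```text
[ 0.55920364 -0.18239394  0.05228398] [ 0.70453943 -0.05989394  0.7045891   0.05992586] [ 0.248825    0.70792763 -0.0952112 ] 23.791752671938312
[ 0.55919389 -0.18241904  0.05230163] [ 0.70454272 -0.05989389  0.70458737  0.05990755] [-0.16908027 -0.89019004 -0.31280196] 23.4826717524882
```

{"name": "servo_tool", "arguments": {"rows": [[-0.03,0,0,0,0,0,-1],[-0.06,0,0,0,0,0,-1],[-0.1,0,0,0,0,0,-1],[-0.12,0,0,0,0,0,-1],[-0.12,0,0,0,0,0,-1],[-0.12,0,0,0,0,0,-1],[-0.08,0.03,0.005,0,0,0,-1],[-0.037,0.06,0.01,0,0,0,-1]]}}

```text
time_s: 5.35
tcp_pos: [0.5595, -0.1555, 0.2558]
orientation: [0.706, -0.06, 0.703, 0.059]
force: [-0.3, 0.6, -1.9]
grip_width: 0.266
```

{"name": "servo_tool", "arguments": {"rows": [[0,0.11,0.017,0,0,0,-1],[0,0.14,0.022,0,0,0,-1],[0,0.14,0.022,0,0,0,-1],[0,0.14,0.022,0,0,0,-1],[0,0.14,0.022,0,0,0,-1],[0,0.14,0.022,0,0,0,-1],[0,0.14,0.022,0,0,0,-1],[0,0.1,0.016,0,0,0,-1]]}}

```text
time_s: 6.15
tcp_pos: [0.5533, 0.1673, 0.2513]
orientation: [0.704, -0.061, 0.705, 0.061]
force: [0.2, -0.6, -1.9]
grip_width: 0.269
```

{"name": "servo_tool", "arguments": {"rows": [[0,0.06,0.01,0,0,0,-1],[0,0.027,0.003,0,0,0,-1],[0,0,0,0,0,0,-1],[0,0,0,0,0,0,-1],[0,0,0,0,0,0,-1],[0,0,0,0,0,0,-1]]}}

```text
time_s: 6.75
tcp_pos: [0.5543, 0.1892, 0.2526]
orientation: [0.705, -0.059, 0.705, 0.059]
force: [0.1, 0.6, -1.3]
grip_width: 0.271
```

Run:
```python
from h import *
im,W=grab("wrist","w3.png"); s=manip.state(); print(s["tcp_pos"],s["orientation"],s["force"],s["grip_width"]*88)
for q in("fixture","fixture_mid","pad_x","stamp_mid"):
    for r in manip.masks_of("wrist",q)[:2]:
        m=r["mask"].astype(np.uint8); print(q,r["score"],np.round(r["position"],1),m.sum(),cv2.boundingRect(m),np.round(atz(W,r["position"],.046),4))
S,_=grab("scene"); D,_=grab("side")
cv2.imwrite("pics/b.png",np.hstack([cv2.resize(im[:260,100:450],(420,312)),cv2.resize(D[215:345,215:365],(360,312))])[:,:,::-1])
```

```text
[0.55430523 0.18930883 0.2525688 ] [ 0.7046853  -0.05944593  0.70452464  0.05941248] [-0.32766119 -0.50976751 -0.81999709] 23.6415954293064
fixture 0.95 [262.8 114.1] 6055 (217, 84, 89, 97) [0.5475 0.2594 0.046 ]
fixture_mid 0.82 [262.  114.1] 5950 (218, 84, 88, 97) [0.5465 0.2592 0.046 ]
pad_x 0.92 [260.9 137.3] 1398 (242, 115, 40, 42) [0.5501 0.2298 0.046 ]
pad_x 0.63 [258.3 135.4] 1419 (242, 114, 41, 43) [0.5463 0.2316 0.046 ]
stamp_mid 0.9 [262.4 234.4] 3087 (237, 191, 46, 76) [0.5749 0.0958 0.046 ]
```

View pics/b.png

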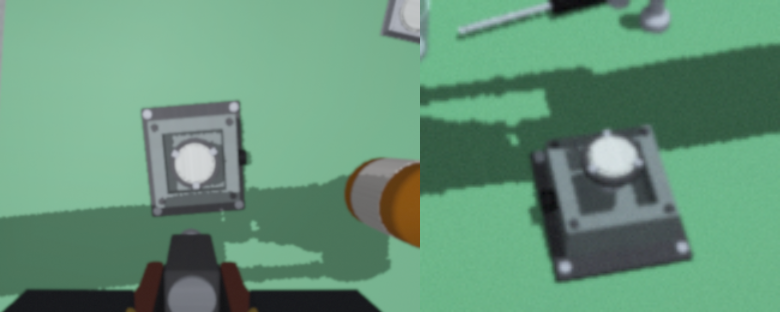

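The left view (wrist) shows the fixture centred near (262,114), with the pad and disc at (261,136), shifted toward the camera foot because the disc stands high. The side view shows the disc raised well above the rim. I'll enlarge the crop to find the rim corners.

Run:
```python
from h import *
im=cv2.imread("pics/w3.png")[78:186,210:315]
cv2.imwrite("pics/c3.png",cv2.resize(im,None,fx=5.5,fy=5.5,interpolation=cv2.INTER_CUBIC))
```

```text
(no output)
```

View pics/c3.png

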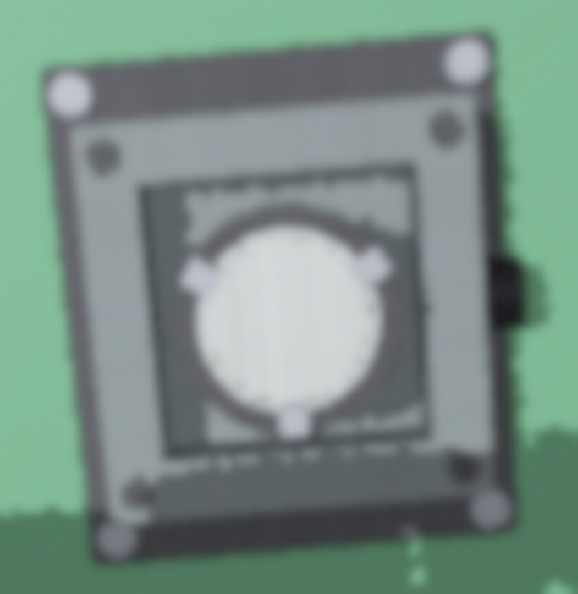

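Run:
```python
from h import *
W=cam("wrist")
f=lambda p:(210+(p[0]+.5)/5.5-.5,78+(p[1]+.5)/5.5-.5)
for n,c in dict(screws=[(104,157),(446,128),(465,467),(138,494)],opening=[(140,186),(415,165),(432,438),(165,458)],rim=[(72,125),(480,92),(497,500),(105,527)]).items():
    P=np.array([atz(W,f(p),.046) for p in c]); e=P-np.roll(P,-1,0)
    print(n,P.mean(0).round(4),"sides",np.linalg.norm(e,axis=1).round(4),"yaw",np.degrees(np.arctan2(*(P[1]-P[0])[[1,0]])).round(1))
for z in(.054,.06,.065,.07,.075,.08): 
    d=atz(W,f((290,318)),z); a=atz(W,f((196,318)),z)-atz(W,f((384,318)),z); print(z,d.round(4),np.linalg.norm(a).round(4))
```

```text
screws [0.5507 0.234  0.046 ] sides [0.0801 0.0798 0.0801 0.0799] yaw 14.3
opening [0.5507 0.2342 0.046 ] sides [0.0646 0.0643 0.0651 0.0643] yaw 13.9
rim [0.5508 0.2338 0.046 ] sides [0.0951 0.0959 0.0964 0.0952] yaw 14.1
0.054 [0.5511 0.2338 0.054 ] 0.044
0.06 [0.551  0.2341 0.06  ] 0.0433
0.065 [0.5509 0.2344 0.065 ] 0.0427
0.07 [0.5508 0.2347 0.07  ] 0.0422
0.075 [0.5507 0.2349 0.075 ] 0.0416
0.08 [0.5506 0.2352 0.08  ] 0.0411
```

{"name": "servo_tool", "arguments": {"rows": [[0.02,0.02,0.002,0,0,0,-1],[0.05,0.04,0.003,0,0,0,-1],[0.08,0.04,0.003,0,0,0,-1],[0.09,0.03,0.003,0,0,0,-1],[0.08,0.016,0.001,0,0,0,-1],[0.05,0,0,0,0,0,-1],[0.02,0,0,0,0,0,-1],[0,0,0,0,0,0,-1]]}}

```text
time_s: 7.9
tcp_pos: [0.5498, 0.2339, 0.1344]
orientation: [0.704, -0.06, 0.705, 0.06]
force: [1.2, 0.2, -2.5]
grip_width: 0.273
```

{"name": "servo_tool", "arguments": {"rows": [[0,0,0,0,0,0,-1],[0,0,0,0,0,0,-1],[0,0,0,0,0,0,-1]]}}

```text
time_s: 8.2
tcp_pos: [0.5509, 0.234, 0.1368]
orientation: [0.705, -0.06, 0.704, 0.06]
force: [0.7, 0.8, -1.2]
grip_width: 0.27
```

Run:
```python
from h import *
F=[]
ims={}
for n in("side","scene"):
    im,C=grab(n); ims[n]=im; F.append(manip.state()["force"])
    for q in("pad_x","stamp_foot","stamp_mid"):
        for r in manip.masks_of(n,q)[:1]:
            m=r["mask"].astype(np.uint8); print(n,q,r["score"],np.round(r["position"],1),cv2.boundingRect(m))
        F.append(manip.state()["force"])
    print(n,"foot proj",proj(C,(.5508,.2342,.095)).round(1),[ (z,proj(C,(.5508,.2342,z)).round(1).tolist()) for z in(.054,.067,.08)])
s=manip.state();print(s["tcp_pos"],s["orientation"],np.mean(F,0),np.std(F,0))
a=ims["scene"][195:270,325:415];b=ims["side"][250:325,245:335]
cv2.imwrite("pics/d.png",np.hstack([cv2.resize(x,(390,325),interpolation=cv2.INTER_CUBIC) for x in(a,b)])[:,:,::-1])
```

```text
side pad_x 0.56 [294.4 280.6] (282, 271, 26, 22)
side stamp_foot 0.58 [295.5 254.4] (289, 236, 18, 41)
side foot proj [294.8 274.1] [(0.054, [293.7, 286.5]), (0.067, [294.1, 282.7]), (0.08, [294.4, 278.8])]
scene pad_x 0.88 [371.1 218.6] (358, 210, 23, 18)
scene stamp_foot 0.6 [378.4 194.6] (370, 184, 14, 25)
scene stamp_mid 0.52 [379.4 192.8] (369, 184, 15, 26)
scene foot proj [372.  207.6] [(0.054, [368.5, 222.2]), (0.067, [369.6, 217.7]), (0.08, [370.7, 213.0])]
[0.55027426 0.23397918 0.13539984] [ 0.70454317 -0.05989331  0.70458685  0.05990898] [-0.16658362 -0.01862707 -2.12583516] [0.35966341 0.53927604 0.46231814]
```

View pics/d.png

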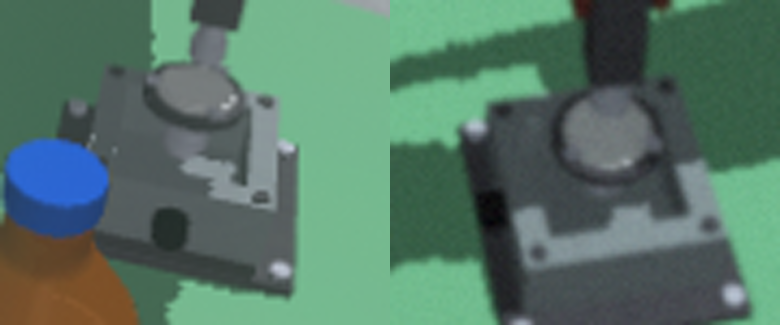

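In scene and side the stamp foot sits directly over the line of the blank's middle. The disc centre at scene (370.5,216) and side (294.6,281) gives a blank top of z≈0.073. I'll approach to 6 mm above it, then feel down.

{"name": "servo_tool", "arguments": {"rows": [[0.008,-0.003,0,0,0,0,-1],[0.015,0,0,0,0,0,-1],[0.015,0,0,0,0,0,-1],[0.01,0,0,0,0,0,-1],[0.005,0,0,0,0,0,-1],[0,0,0,0,0,0,-1]]}}

```text
time_s: 9.2
tcp_pos: [0.5502, 0.233, 0.1191]
orientation: [0.704, -0.06, 0.705, 0.06]
force: [-0.1, -0.5, -2.1]
grip_width: 0.271
```

{"name": "servo_tool", "arguments": {"rows": [[0.002,0,0,0,0,0,-1],[0.002,0,0,0,0,0,-1],[0.002,0,0,0,0,0,-1],[0,0,0,0,0,0,-1]]}}

```text
time_s: 9.6
tcp_pos: [0.5504, 0.2331, 0.1177]
orientation: [0.705, -0.06, 0.705, 0.06]
force: [-0.4, 0.5, -1.6]
grip_width: 0.268
```

{"name": "servo_tool", "arguments": {"rows": [[0.002,0,0,0,0,0,-1],[0.002,0,0,0,0,0,-1],[0.002,0,0,0,0,0,-1],[0,0,0,0,0,0,-1]]}}

```text
time_s: 10.0
tcp_pos: [0.5508, 0.2332, 0.1168]
orientation: [0.705, -0.06, 0.704, 0.06]
force: [-0.4, 0.1, 2.7]
grip_width: 0.27
```

```bash
cat > f.py <<'E'
from h import *
F=[];P=[]
for i in range(6): manip.get_image("wrist"); s=manip.state(); F.append(s["force"]); P.append(s["tcp_pos"])
print(s["time_s"],np.mean(P,0).round(4),"F",np.mean(F,0).round(2),np.std(F,0).round(2),"contact~",round(np.mean(F,0)[2]+2.0,1),s["wrist_torque"].round(2),s["orientation"])
E
python3 f.py
```

```text
10.3 [0.5507 0.2332 0.1166] F [-0.14 -0.09  3.25] [0.67 0.51 0.62] contact~ 5.3 [-0.03 -0.    0.01] [ 0.70489104 -0.05982387  0.70423563  0.06001594]
```

{"name": "servo_tool", "arguments": {"rows": [[0.001,0,0,0,0,0,-1],[0.001,0,0,0,0,0,-1],[0.001,0,0,0,0,0,-1],[0.001,0,0,0,0,0,-1],[0,0,0,0,0,0,-1],[0,0,0,0,0,0,-1]]}}

```text
time_s: 10.9
tcp_pos: [0.5508, 0.2332, 0.1159]
orientation: [0.705, -0.06, 0.704, 0.06]
force: [-0.6, -0.4, 5.6]
grip_width: 0.275
```

```bash
python3 f.py
```

```text
11.2 [0.5509 0.2332 0.1159] F [-0.5  -0.43  6.81] [0.41 0.61 0.46] contact~ 8.8 [-0.03  0.08 -0.01] [ 0.70517142 -0.05974435  0.70395547  0.06008812]
```

{"name": "servo_tool", "arguments": {"rows": [[0.001,0,0,0,0,0,-1],[0.001,0,0,0,0,0,-1],[0.001,0,0,0,0,0,-1],[0.001,0,0,0,0,0,-1],[0,0,0,0,0,0,-1],[0,0,0,0,0,0,-1]]}}

```text
time_s: 11.8
tcp_pos: [0.551, 0.2333, 0.1154]
orientation: [0.705, -0.06, 0.704, 0.06]
force: [-1.1, 0.4, 9.2]
grip_width: 0.272
```

```bash
python3 f.py
```

```text
12.1 [0.551  0.2333 0.1154] F [-1.03 -0.48  9.2 ] [0.39 0.6  0.69] contact~ 11.2 [-0.08  0.24 -0.03] [ 0.70546594 -0.05967393  0.7036594   0.06016876]
```

{"name": "servo_tool", "arguments": {"rows": [[0.001,0,0,0,0,0,-1],[0,0,0,0,0,0,-1],[0,0,0,0,0,0,-1],[0,0,0,0,0,0,-1],[0,0,0,0,0,0,-1],[0,0,0,0,0,0,-1],[0,0,0,0,0,0,-1],[0,0,0,0,0,0,-1]]}}

```text
time_s: 12.9
tcp_pos: [0.5511, 0.2333, 0.1153]
orientation: [0.706, -0.06, 0.704, 0.06]
force: [-1.2, -0.3, 9.9]
grip_width: 0.271
```

{"name": "servo_tool", "arguments": {"rows": [[0,0,0,0,0,0,-1],[0,0,0,0,0,0,-1],[0,0,0,0,0,0,-1],[0,0,0,0,0,0,-1],[0,0,0,0,0,0,-1],[0,0,0,0,0,0,-1],[0,0,0,0,0,0,-1],[0,0,0,0,0,0,-1]]}}

```text
time_s: 13.7
tcp_pos: [0.5511, 0.2333, 0.1153]
orientation: [0.706, -0.06, 0.704, 0.06]
force: [-1.4, -0.8, 9.5]
grip_width: 0.273
```

{"name": "servo_tool", "arguments": {"rows": [[0,0,0,0,0,0,-1],[0,0,0,0,0,0,-1],[0,0,0,0,0,0,-1],[0,0,0,0,0,0,-1]]}}

```text
time_s: 14.1
tcp_pos: [0.5511, 0.2333, 0.1153]
orientation: [0.706, -0.06, 0.704, 0.06]
force: [-1.1, -0.7, 9.3]
grip_width: 0.273
```

```bash
python3 f.py
```

```text
14.4 [0.5511 0.2333 0.1152] F [-1.12 -0.6   9.84] [0.42 0.54 0.28] contact~ 11.8 [-0.07  0.22 -0.01] [ 0.70555391 -0.05965347  0.7035716   0.0601843 ]
```

A steady 11.8 N was held for over 2 s. Now I'll lift straight off.

{"name": "servo_tool", "arguments": {"rows": [[-0.01,0,0,0,0,0,-1],[-0.03,0,0,0,0,0,-1],[-0.06,0,0,0,0,0,-1],[-0.09,0,0,0,0,0,-1],[-0.1,0,0,0,0,0,-1],[-0.09,0,0,0,0,0,-1],[-0.05,0,0,0,0,0,-1],[-0.02,0,0,0,0,0,-1]]}}

```text
time_s: 15.2
tcp_pos: [0.5507, 0.2332, 0.2496]
orientation: [0.705, -0.06, 0.704, 0.06]
force: [1.1, -0.3, -2.6]
grip_width: 0.271
```

{"name": "servo_tool", "arguments": {"rows": [[0,0,0,0,0,0,-1],[0,0,0,0,0,0,-1],[0,0,0,0,0,0,-1]]}}

```text
time_s: 15.5
tcp_pos: [0.55, 0.2329, 0.2463]
orientation: [0.704, -0.06, 0.706, 0.06]
force: [-0.4, -0.6, -1.1]
grip_width: 0.271
```

```bash
python3 f.py
python3 - <<'E'
from h import *
s=manip.state(); q=s["orientation"]; M=R.from_quat([q[1],q[2],q[3],q[0]]).as_matrix()
print(M.round(3).tolist(), (M.T@(np.array([.5592,-.1824,s["tcp_pos"][2]])-s["tcp_pos"])/.3).round(4), s["grip_width"]*88)
im,W=grab("wrist","w4.png")
for n in("w3.png","w4.png"):pass
r=manip.masks_of("wrist","stamp_mid")[0]; m=r["mask"].astype(np.uint8); print(r["score"],r["position"],cv2.boundingRect(m),m.sum())
E
```

```text
15.8 [0.5502 0.233  0.2473] F [ 0.03  0.3  -1.88] [0.36 0.32 0.43] contact~ 0.1 [ 0.01 -0.03 -0.03] [ 0.70443489 -0.05994933  0.7046927   0.05988124]
[[-0.0, -0.169, 0.986], [-0.0, 0.986, 0.169], [-1.0, -0.0, -0.0]] [ 2.0000e-04 -1.3699e+00 -2.0480e-01] 23.71717019417823
0.89 [263.5, 232.9] (237, 190, 47, 79) 3226
```

{"name": "servo_tool", "arguments": {"rows": [[0,-0.05,-0.0075,0,0,0,-1],[0,-0.1,-0.015,0,0,0,-1],[0,-0.13,-0.0195,0,0,0,-1],[0,-0.13,-0.0195,0,0,0,-1],[0,-0.13,-0.0195,0,0,0,-1],[0,-0.13,-0.0195,0,0,0,-1],[0,-0.13,-0.0195,0,0,0,-1],[0,-0.13,-0.0195,0,0,0,-1]]}}

```text
time_s: 16.7
tcp_pos: [0.5557, -0.0516, 0.2486]
orientation: [0.705, -0.06, 0.704, 0.06]
force: [-0.1, 0.3, -1.5]
grip_width: 0.27
```

{"name": "servo_tool", "arguments": {"rows": [[0,-0.13,-0.0195,0,0,0,-1],[0,-0.13,-0.0195,0,0,0,-1],[0,-0.1,-0.015,0,0,0,-1],[0,-0.06,-0.009,0,0,0,-1],[0,-0.02,-0.0025,0,0,0,-1],[0,0,0,0,0,0,-1],[0,0,0,0,0,0,-1],[0,0,0,0,0,0,-1]]}}

```text
time_s: 17.5
tcp_pos: [0.5594, -0.181, 0.2485]
orientation: [0.705, -0.061, 0.704, 0.061]
force: [-0.0, -0.5, -1.7]
grip_width: 0.268
```

{"name": "servo_tool", "arguments": {"rows": [[0.04,0,0,0,0,0,-1],[0.08,0,0,0,0,0,-1],[0.1,0,0,0,0,0,-1],[0.1,0,0,0,0,0,-1],[0.07,0,0,0,0,0,-1],[0.04,0,0,0,0,0,-1],[0.02,0,0,0,0,0,-1],[0,0,0,0,0,0,-1]]}}

```text
time_s: 18.3
tcp_pos: [0.5591, -0.1821, 0.1128]
orientation: [0.704, -0.06, 0.705, 0.06]
force: [-0.0, -1.2, -1.3]
grip_width: 0.269
```

```bash
cat > g.py <<'E'
from h import *
s=manip.state(); q=s["orientation"]; M=R.from_quat([q[1],q[2],q[3],q[0]]).as_matrix()
print(M.round(3).tolist(), (M.T@(np.array([.5592,-.1824,.0523])-s["tcp_pos"])/.3).round(4), s["grip_width"]*88)
E
python3 f.py; python3 g.py
```

```text
18.6 [ 0.5598 -0.1826  0.1146] F [-0.04 -0.31 -1.8 ] [0.4  0.64 0.63] contact~ 0.2 [ 0.   -0.01 -0.04] [ 0.70517768 -0.06020809  0.70395097  0.05960258]
[[0.002, -0.169, 0.986], [-0.001, 0.986, 0.169], [-1.0, -0.001, 0.002]] [ 0.2072  0.0012 -0.002 ] 23.854178030723503
```

{"name": "servo_tool", "arguments": {"rows": [[0.02,0,-0.002,0,0,0,-1],[0.04,0.001,0,0,0,0,-1],[0.04,0,0,0,0,0,-1],[0.03,0,0,0,0,0,-1],[0.015,0,0,0,0,0,-1],[0.01,0,0,0,0,0,-1],[0.01,0,0,0,0,0,-1],[0,0,0,0,0,0,-1]]}}

```text
time_s: 19.4
tcp_pos: [0.5586, -0.1822, 0.0636]
orientation: [0.705, -0.06, 0.705, 0.06]
force: [-0.9, -0.3, -2.1]
grip_width: 0.27
```

{"name": "servo_tool", "arguments": {"rows": [[0.008,0,0,0,0,0,-1],[0.008,0,0,0,0,0,-1],[0.008,0,0,0,0,0,-1],[0.007,0,0,0,0,0,-1],[0.005,0,0,0,0,0,-1],[0.003,0,0,0,0,0,-1],[0,0,0,0,0,0,-1],[0,0,0,0,0,0,-1]]}}

```text
time_s: 20.2
tcp_pos: [0.5586, -0.1823, 0.0523]
orientation: [0.705, -0.06, 0.705, 0.06]
force: [-0.8, 0.1, -0.9]
grip_width: 0.271
```

```bash
python3 f.py; python3 g.py
```

```text
20.5 [ 0.5586 -0.1823  0.0523] F [-0.99  0.25  0.72] [0.22 0.4  0.42] contact~ 2.7 [ 0.05  0.3  -0.01] [ 0.70463675 -0.05994229  0.7044964   0.05982303]
[[0.0, -0.169, 0.986], [-0.0, 0.986, 0.169], [-1.0, -0.0, 0.0]] [ 0.     -0.0007  0.0019] 23.824057761948374
```

The stamp is seated on the hole floor at about 2.7 N and at the original grasp pose. I'll release it and back off.

{"name": "servo_tool", "arguments": {"rows": [[0,0,0,0,0,0,-0.35],[0,0,0,0,0,0,-0.2],[0,0,0,0,0,0,0.1],[0,0,0,0,0,0,0.5],[0,0,0,0,0,0,1],[0,0,0,0,0,0,1],[0,0,0,0,0,0,1],[0,0,0,0,0,0,1]]}}

```text
time_s: 21.3
tcp_pos: [0.5586, -0.1822, 0.052]
orientation: [0.705, -0.06, 0.705, 0.06]
force: [0.1, -0.5, -0.3]
grip_width: 0.91
```

{"name": "servo_tool", "arguments": {"rows": [[-0.03,0,0,0,0,0,1],[-0.07,0,0,0,0,0,1],[-0.11,0,0,0,0,0,1],[-0.13,0,0,0,0,0,1],[-0.13,0,0,0,0,0,1],[-0.1,0,0,0,0,0,1],[-0.06,0,0,0,0,0,1],[-0.03,0,0,0,0,0,1]]}}

```text
time_s: 22.1
tcp_pos: [0.5591, -0.1824, 0.2535]
orientation: [0.706, -0.061, 0.703, 0.059]
force: [0.9, 0.4, 0.8]
grip_width: 1.0
```

{"name": "servo_tool", "arguments": {"rows": [[0,0,0,0,0,0,1],[0,0,0,0,0,0,1],[0,0,0,0,0,0,1],[0,0,0,0,0,0,1]]}}

```text
time_s: 22.5
tcp_pos: [0.5582, -0.1821, 0.2485]
orientation: [0.704, -0.06, 0.705, 0.06]
force: [-0.0, 0.8, 0.5]
grip_width: 0.999
```

```bash
python3 f.py
python3 - <<'E'
from h import *
a,_=grab("wrist"); b,_=grab("scene")
cv2.imwrite("pics/e.png",np.hstack([cv2.resize(a[90:240,190:340],(380,380)),cv2.resize(b[110:310,140:340],(380,380))])[:,:,::-1])
E
```

```text
22.8 [ 0.5584 -0.1822  0.2494] F [ 0.01 -0.24 -0.03] [0.38 0.3  0.35] contact~ 2.0 [-0.   -0.03 -0.01] [ 0.70449172 -0.05988814  0.70463567  0.05994497]
```

View pics/e.png

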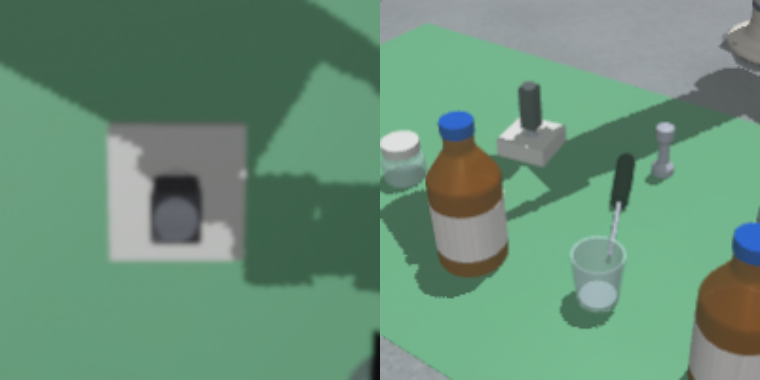

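The stamp stands upright and centred in its stand (wrist crop (175,210), scene crop (530,120)). The bystanders are where they were and the gripper is clear, so I'm handing in.

```bash
python3 -c "
from plant import manip
print(manip.finish_job())"
```

```text
the job is handed in; nothing more can be done
None
```

I stamped the blank, put the stamp back in its stand, and handed the job in at about 23 s of the 61 s allowed. No verdict was reported.

- **Pressing:** I lifted the stamp out, felt for the blank and found its top at about z = 0.076 m. I then pressed on its middle, reading about 11–12 N at the wrist (noise about 0.5 N, stamp weight subtracted). I held that for more than 2 s, then lifted straight off. While pressed, the tool crept about 0.5 mm sideways and tilted well under 1°.
- **Return:** The stamp went back to the original grasp pose and sat on the hole floor with about 2.7 N before I let go. The gripper then opened and moved up clear.
- **Last checks:** The closing pictures show the stamp upright and centred in its stand. The tamper, beaker, jar, screwdriver and first bottle show no visible shift; I judged that by eye, not by measurement. The second bottle was only partly in view, and I did not photograph the fixture again after stamping. The wrist force reads about zero and the fingers are open.
- **Disagreement:** The camera estimate put the blank's top at 0.073 m, about 3 mm lower than where I felt it. This did no harm, because I approached in small steps.

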